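Ready a bench colorimeter and take a reading

ROBOT

A 7-joint arm with a two-finger parallel gripper is mounted at the origin on a cart in front of the work surface, level with it; the furniture and walls round the work are solid. World frame = base frame: x ahead of the robot, y to its left, z up, the work surface at z = 0. Lengths are in m, angles in rad, forces in N, time in s.
With the tool pointing down it reaches from about 0.4 to 0.85 m from the base axis. Payload 10.4 kg.
Tool frame: the origin (TCP) lies at the very end of the fingers, on their centre line; the grasp point (between the pads) lies r.hold_point_z behind it (r.hold_point_z is the distance from the TCP to the grasp point, in m); z points along the fingers, y is the direction in which the jaws open and shut (so a half turn about z gives the same grasp; the last joint's range is limited). The gripper opens to 87 mm and grips with 3 to 60 N. Pads are 19 mm wide; open, the fingers measure 117 mm over their backs; the gripper's body (75 mm by 190 mm) begins 51 mm behind the grasp point.
Start: joints at [-1.35, 0.332, -0.065, 1.46, 0.022, 1.35, -0.088], TCP at [0.151, 0.607, 0.223] pointing down, gripper open.
Joint ranges: [-2.6, 2.6], [-0.5, 2.12], [-1.47, 1.34], [0.16, 2.42], [-1.27, 4.41], [0.06, 2.06], [-2.6, 2.6]. Speed limits (rad/s): [2.22, 2.22, 2.79, 2.79, 3.14, 3.14, 3.14].

INTERFACE

Orientations are given as a unit quaternion [x, y, z, w].
In Python, from bench import r gives the robot as it stands.
- The arm moves only by the tool send_rows, never from a script. Its argument "commands" is a list of rows, each a list of 7 numbers: the shift along the world's x, y, z normalised to -1 to 1, where 1 is 0.03 m, then the turn, a rotation vector about the world's x, y, z normalised to -1 to 1, where 1 is 5 degrees, then the gripper command: -1 is fully open, 1 is shut, values between are in proportion. In form: [[tx, ty, tz, ax, ay, az, jaw], ...]. A call has 1 to 10 rows; each row shifts and turns the pose as measured when the row begins; what a row does not reach is not made up. A row lasts 1/12 s, in which the tool goes at most 41.7 mm and 7.16 degrees, less where a joint would pass 70% of its speed; a pose out of reach is approached as far as the arm can. A call with a number of a shift or a turn outside -1 to 1 is refused whole. A call with a gripper value outside its range is refused whole. The fingers move at their own pace and stop on an object; "grip_force" is the grip in N (left out, the last holds). Time passes only in rows, so rows that do not move let the fingers close. It gives the time, the measured TCP pose, the force and the opening at its end, in the units of the state.
- r.read_state(): the state, without advancing time (a new reading comes with each control period).
- r.camera(name): name is "scene" or "side" or "wrist"; returns the picture (420x560x3 uint8, blue, green, red); there is no depth.
- r.calibration(name): a dict with "K" (3x3 intrinsics, pixels), "R" (3x3) and "t" (3): a world point X has camera coordinates R X + t; the wrist camera has in their place "mount" (4x4, takes a point from camera to tool coordinates, whose origin is the TCP and whose axes are the flange's). Camera axes: x right, y down, z forward; pixel columns grow to the right and rows downward; lengths in m; the calibration is good to about 2 mm. A picture is of the moment at which its call begins: read the wrist's pose just before it. calibration takes no time and is no camera call.
- r.close_job(): hands the job in, once; it reports no verdict.
The state is a dict: "time": time; "joint_positions": joint angles; "joint_vel": joint speeds; "joint_torque": joint torques, N m; "ee_pos": TCP position; "eef_rot": TCP orientation; "ft_force": force on the tool from outside, world axes, zero at the start; "torque": the same for the moment, N m; "width": finger opening in m.
Only numpy, scipy, OpenCV 4.12 (cv2) and the standard library are available. Lean on these libraries where they do the work, as an engineer would, in place of code of your own. Each camera call takes 0.05 s, during which the arm holds its last target.

TASK

Take a reading of the sample vial that already sits in the colorimeter: push the hinged sample hood fully shut over it, and stroke the top of the knurled filter wheel away from the front until its full-width white line clicks in at the pointer marks. Only when both are right, press the wide oblong key on the front panel fully down and let it come up again. Touch and push only: the instrument must stay standing where it is, the vial in its well, and the things round about in their places.

Things in the scene. Friction and masses are not known exactly. Their poses are not given: they have to be found in the camera images.
- colorimeter: bench colorimeter, light grey box 200 x 200 mm, 1.6 kg, loose on rubber feet. Origin: centre of its underside; x runs from its front (key panel) to its back, y to its left, z up. Rear deck 55 mm above the bench, with the sample turret at left (60 x 60 mm, top 85 mm above the bench, hinged hood) and the filter wheel at right; the front 80 mm slope down (18.6 degrees) with display and key
- wheel_top (a point): point on the instrument (does not turn), the top of the filter wheel's rim, 72 mm above the bench; axes as the instrument's. Wheel: black, knurled, upright, 66 mm diameter, 16 mm wide, axis along the instrument's y; its rim stands 6.5 mm proud of two round cheeks (8 mm wide each) that flank it and 17 mm above the deck. Dark pointer marks on the cheeks' tops show the index place
- filter_wheel (a joint): turn, rad; 0 = full-width white line at the top, at the pointers; grows as the rim's top moves away from the front (instrument +x). Click stops every 0.393 rad (13 mm of rim; dots mark the others), end stops +-1.29. Starts 1 or 2 clicks below 0. Let go, it falls into the nearest stop; a click takes about 2 N along the rim: press the top with 5 to 8 N and stroke straight; friction carries it
- hood_hinge (a point): middle of the hood's hinge line, which runs along the instrument's y axis at the back of the turret, 85 mm above the bench, 69 mm behind and 44 mm to the left of the instrument's centre
- hood_edge (a point): point on the hood's outer (top) face, midway across its 66 mm width, 12 mm short of its free front edge; moves with the hood. The hood is a light grey hollow cover 66 x 66 x 21 mm with a small tab at the middle of its front edge; with the hood shut this point lies 54 mm in front of the hinge line and 21 mm above it (106 mm above the bench)
- sample_hood (a joint): opening of the hood, rad; 0 shut, 1.1 fully open (tilted up and back over the hinge). It starts between 0.6 and 0.95 open; its stiff hinge keeps it where it is left; closing takes about 1 to 2 N near the free edge, pushed down or forward on its outer face
- key_top (a point): middle of the top face of the wide oblong key, 22 x 42 mm, mid grey, on the right half of the sloping front panel; its z axis is the panel's outward normal (18.6 degrees from vertical, leaning to the front)
- read_key (a joint): travel of the oblong key into the panel, m: 0 up, 0.004 fully down; a spring returns it; starts to move at 1.5 N, fully down at 3.7 N
- vial: small capped sample vial, clear glass with black cap, 23 mm diameter, 38 mm tall, standing loose in the well of the turret with 12 mm showing above the turret's top; stays there. Origin: centre of its underside
- vial_box: closed clear box of vials, 93 x 124 x 48 mm, loose, to the left of the instrument; leave alone. Origin: centre of its underside
- beaker: empty glass beaker, 67 mm across, 79 mm tall, loose, to the right of the instrument; leave alone. Origin: centre of its underside
- stopper: dark rubber stopper, 33 mm across, 26 mm tall, loose, to the right of the instrument; leave alone. Origin: centre of its underside
- petri: glass petri dish, 63 mm across, 14 mm tall, loose, behind the instrument; leave alone. Origin: centre of its underside

How it is judged:
By the outcome, as a careful person would: the job done as asked, in the order asked, and still so for the second after the job is handed in, with the robot touching nothing.
It also fails if it takes over 45 s, if anything falls off the work surface, if the arm or the gripper's body presses on something with over 40 N, if the wrist force passes 120 N, or if a joint passes its speed limit or range.

## Working session

There is one attempt and no reset: what is moved stays moved. The work goes in short steps, Python scripts to look and compute and a tool call to move; the robot and the scene stay as the last step left them, time stands still between calls to the robot, and variables do not carry over. Pictures are saved under pics/ and viewed, and the job is handed in when it is done.

Besides the shell and the picture viewer there is one more tool, called after "Request:" as name(argument=value, ...) on one line, values as JSON. send_rows: Moves the arm, as the interface text tells. Scaled input: -1 to 1 covers 0.03 m each way for a shift and 5 degrees each way for a turn. Its arguments: {"type":"object","properties":{"commands":{"type":"array"},"grip_force":{"type":"number"}},"required":["commands"]}

```bash
ls; mkdir -p pics
python3 - <<'E'
from bench import r
import cv2
s=r.read_state()
for k,v in s.items(): print(k,v)
print(r.hold_point_z)
for n in ["scene","side","wrist"]:
    cv2.imwrite(f"pics/a_{n}.png",r.camera(n)); print(n,r.calibration(n))
E
```

```text
pics
time 0.0
joint_positions [-1.34957998  0.3328517  -0.06471819  1.46092333  0.02159644  1.34988745
 -0.08850125]
joint_vel [-0.00163946  0.00037977 -0.00011857  0.00045426 -0.000141   -0.00175538
 -0.00135448]
joint_torque [-5.87926770e-04 -6.23270273e+01  2.41406041e-02 -3.89882934e+01
 -6.14330708e-02  3.99467431e-02  1.37323691e-04]
ee_pos [0.15078244 0.60615209 0.22177516]
eef_rot [ 1.21588654e-01  9.92580338e-01 -6.84846905e-04 -5.67839762e-05]
ft_force [ 1.20445704 -0.56066749  0.13482778]
torque [-0.0717956  -0.01191681  0.03444664]
width 0.08679474674527775
0.0187
scene {'K': array([[395.15259095,   0.        , 281.73535444],
       [  0.        , 395.15259095, 205.47748046],
       [  0.        ,   0.        ,   1.        ]]), 'R': array([[ 0.82059597, -0.57146457, -0.00710612],
       [-0.42648259, -0.60403705, -0.67323981],
       [ 0.38044033,  0.55548851, -0.73939006]]), 't': array([-0.41396141,  0.32789041,  0.67844952])}
side {'K': array([[544.916055  ,   0.        , 276.2125612 ],
       [  0.        , 544.916055  , 217.21912146],
       [  0.        ,   0.        ,   1.        ]]), 'R': array([[-9.99602941e-01,  1.04432121e-02, -2.61705918e-02],
       [ 2.81652005e-02,  3.43096757e-01, -9.38877701e-01],
       [-8.25853774e-04, -9.39242011e-01, -3.43254663e-01]]), 't': array([0.54507506, 0.07083548, 1.45745947])}
wrist {'K': array([[344.52187279,   0.        , 280.90309412],
       [  0.        , 344.52187279, 208.8202882 ],
       [  0.        ,   0.        ,   1.        ]]), 'mount': array([[-1.12672944e-04, -9.69297305e-01, -2.45891689e-01,
         6.68313944e-02],
       [ 9.99999650e-01, -3.13094430e-04,  7.75986708e-04,
         2.78759170e-04],
       [-8.29149143e-04, -2.45891516e-01,  9.69297000e-01,
        -1.61283608e-01],
       [ 0.00000000e+00,  0.00000000e+00,  0.00000000e+00,
         1.00000000e+00]])}
```

View pics/a_scene.png

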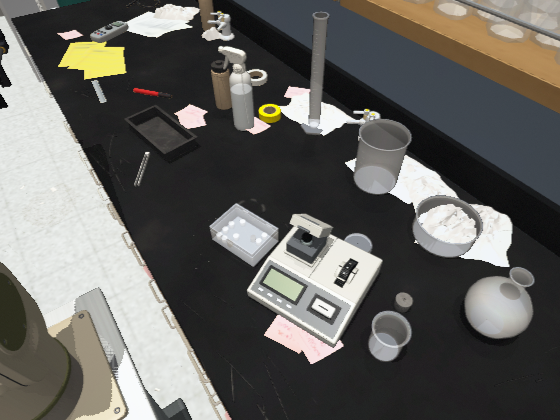

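View pics/a_side.png

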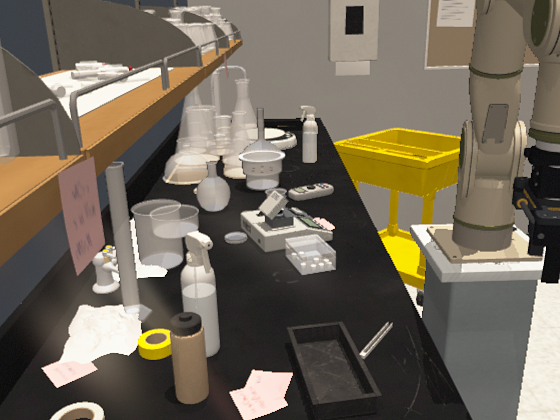

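View pics/a_wrist.png

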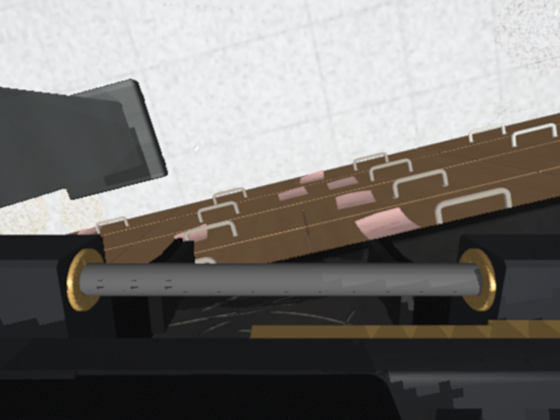

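Run:
```python
import cv2
i=cv2.imread("pics/a_scene.png")
c=i[190:375,200:430]; cv2.imwrite("pics/b1.png",cv2.resize(c,None,fx=3.4,fy=3.2,interpolation=cv2.INTER_CUBIC))
i=cv2.imread("pics/a_side.png")
c=i[180:280,210:350]; cv2.imwrite("pics/b2.png",cv2.resize(c,None,fx=5,fy=5,interpolation=cv2.INTER_CUBIC))
```

```text
(no output)
```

View pics/b1.png

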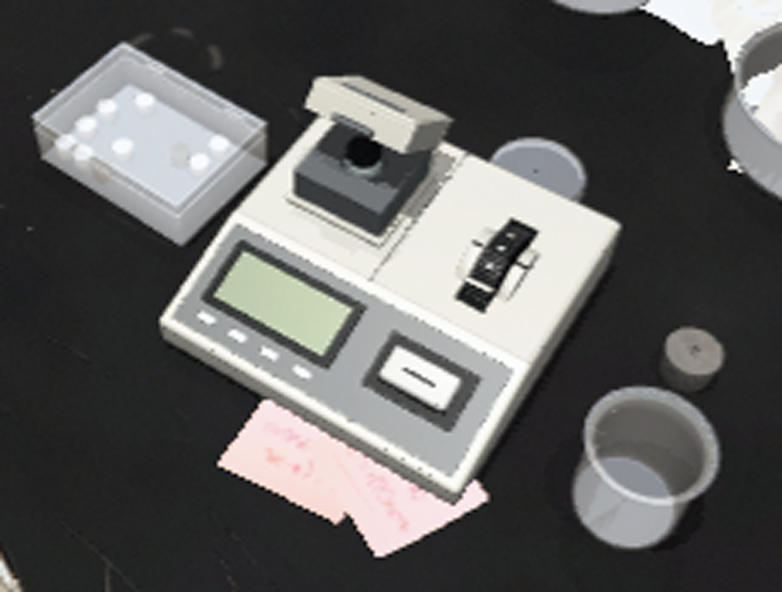

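View pics/b2.png

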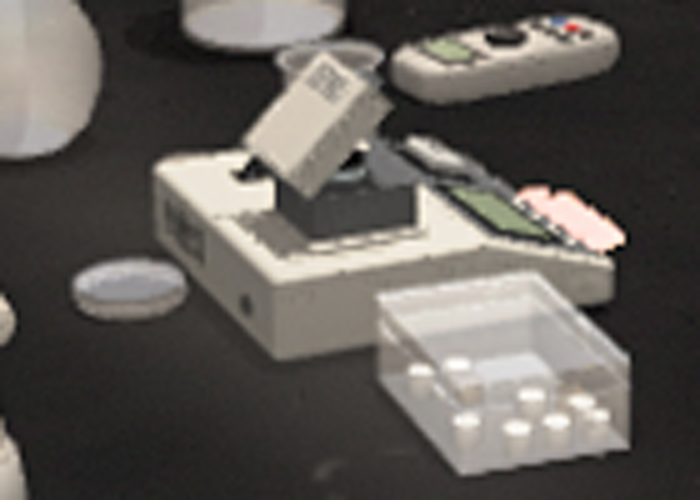

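```bash
cat > h.py <<'E'
from bench import r
import numpy as np, cv2
from scipy.optimize import least_squares
def ray(c,uv,z):
    c=r.calibration(c) if isinstance(c,str) else c
    d=c["R"].T@np.linalg.solve(c["K"],[uv[0],uv[1],1]); o=-c["R"].T@c["t"]
    return o+d*(z-o[2])/d[2]
def proj(c,X):
    c=r.calibration(c) if isinstance(c,str) else c
    p=c["K"]@(c["R"]@np.asarray(X)+c["t"]); return p[:2]/p[2]
def wcal():
    from scipy.spatial.transform import Rotation as Ro
    s=r.read_state(); c=r.calibration("wrist"); T=np.eye(4); T[:3,:3]=Ro.from_quat(s["eef_rot"]).as_matrix(); T[:3,3]=s["ee_pos"]
    M=np.linalg.inv(T@c["mount"]); return dict(K=c["K"],R=M[:3,:3],t=M[:3,3])
def body(p,X):
    x,y,a=p; c,s=np.cos(a),np.sin(a); return np.array([x+c*X[0]-s*X[1],y+s*X[0]+c*X[1],X[2]])
E
python3 - <<'E'
from h import *
S=lambda u,v:(200+u/3.4-.35,190+v/3.2-.35)
Q=lambda u,v:(210+u/5-.4,180+v/5-.4)
obs=[("scene",S(618,228),(.1,-.1,.055)),("scene",S(235,212),(-.02,.1,.055)),("scene",S(520,362),(-.02,-.1,.055)),
("scene",S(163,320),(-.1,.1,.028)),("scene",S(462,487),(-.1,-.1,.028)),
("side",Q(268,282),(.1,.1,.055)),("side",Q(276,360),(.1,.1,0)),("side",Q(156,160),(.1,-.1,.055)),("side",Q(485,238),(-.02,.1,.055))]
P=[(body(b*0+[0,0,0] if 0 else (0,0,0),b) if 0 else None) for b in []]
for c,uv,b in obs: print(b,ray(c,uv,b[2]).round(4))
f=lambda p:np.concatenate([proj(c,body(p,b))-uv for c,uv,b in obs])
s=least_squares(f,[.5,.05,-.2]); p=s.x; print(p,np.degrees(p[2]),s.fun.reshape(-1,2).round(1))
np.save("pose.npy",p)
for n,b in dict(wheel=(0,0,0)).items(): pass
i=cv2.resize(cv2.imread("pics/a_scene.png")[190:375,200:430],None,fx=3.4,fy=3.2,interpolation=2)
def mk(X,col):
    u,v=proj("scene",body(p,X)); cv2.circle(i,(int((u-200+.35)*3.4),int((v-190+.35)*3.2)),3,col,-1)
for X in [(.069,.044,.085),(.009,.044,.085),(.069,.074,.085),(.069,.014,.085)]: mk(X,(0,0,255))
for y in (-.04,-.05,-.06): mk((.03,y,.072),(255,0,0))
mk((-.06,-.05,.045),(0,255,0))
cv2.imwrite("pics/c1.png",i)
# key & wheel rough
print("key",ray("scene",S(420,375),.045), "pointer mid",ray("scene",S(503,251),.0655),"hoodfront",ray("scene",S(360,106),.12))
c,s_=np.cos(p[2]),np.sin(p[2])
inv=lambda X:np.array([c*(X[0]-p[0])+s_*(X[1]-p[1]),-s_*(X[0]-p[0])+c*(X[1]-p[1]),X[2]])
print(inv(ray("scene",S(420,375),.045)),inv(ray("scene",S(478,243),.0655)),inv(ray("scene",S(530,258),.0655)),inv(ray("scene",S(477,287),.068)))
E
```

```text
(0.1, -0.1, 0.055) [ 0.641  -0.1557  0.055 ]
(-0.02, 0.1, 0.055) [ 0.4623 -0.015   0.055 ]
(-0.02, -0.1, 0.055) [ 0.5312 -0.1923  0.055 ]
(-0.1, 0.1, 0.028) [ 0.3928 -0.0421  0.028 ]
(-0.1, -0.1, 0.028) [ 0.4667 -0.224   0.028 ]
(0.1, 0.1, 0.055) [0.5778 0.0375 0.055 ]
(0.1, 0.1, 0) [0.5757 0.0121 0.    ]
(0.1, -0.1, 0.055) [ 0.6453 -0.1566  0.055 ]
(-0.02, 0.1, 0.055) [ 0.4626 -0.0163  0.055 ]
[ 0.51827337 -0.09657839  0.36845179] 21.11073280728666 [[ 1.7 -2.2]
 [-0.7 -1.8]
 [ 3.5  0.6]
 [-2.4 -0. ]
 [-1.7  2.6]
 [ 0.9 -0.7]
 [-0.   3.2]
 [-0.8  0.3]
 [-0.2  0.8]]
key [ 0.48527647 -0.16371468  0.045     ] pointer mid [ 0.56846858 -0.13400587  0.0655    ] hoodfront [ 0.54183271 -0.0299492   0.12      ]
[-0.05496294 -0.05074596  0.045     ] [ 0.03050137 -0.03830235  0.0655    ] [ 0.03743796 -0.06815841  0.0655    ] [ 0.00109744 -0.05324491  0.068     ]
```

View pics/c1.png

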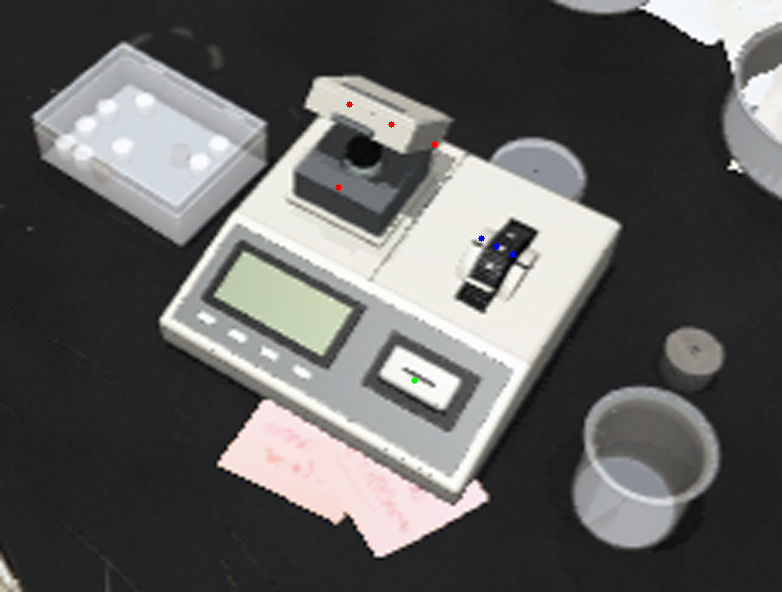

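Run:
```python
from h import *
for n,u in dict(spray=(244,128),brown=(222,106),cyl=(312,130),tray=(160,130),box=(243,250),beaker=(388,350),stop=(403,308)).items(): print(n,ray("scene",u,0).round(3))
for n in("scene","side"):
    c=r.calibration(n); print(n,-c["R"].T@c["t"])
p=np.load("pose.npy")
for X in [(.034,-.053,.072),(-.055,-.051,.045),(.069,.044,.085),(.05,.0,.25)]: print(X,body(p,X).round(4))
```

```text
spray [0.679 0.448 0.   ]
brown [0.681 0.589 0.   ]
cyl [0.839 0.323 0.   ]
tray [0.469 0.586 0.   ]
box [ 0.444  0.065 -0.   ]
beaker [ 0.546 -0.284  0.   ]
stop [ 0.631 -0.24   0.   ]
scene [ 0.22142506 -0.41537723  0.71944605]
side [0.54406718 1.3389114  0.58105055]
(0.034, -0.053, 0.072) [ 0.5691 -0.1338  0.072 ]
(-0.055, -0.051, 0.045) [ 0.4853 -0.164   0.045 ]
(0.069, 0.044, 0.085) [ 0.5668 -0.0307  0.085 ]
(0.05, 0.0, 0.25) [ 0.5649 -0.0786  0.25  ]
```

Request:
send_rows(commands=[[0.85, -0.85, 0.2, 0, 0, -1, 1], [0.85, -0.85, 0.2, 0, 0, -1, 1], [0.85, -0.85, 0.2, 0, 0, -1, 1], [0.85, -0.85, 0.2, 0, 0, -1, 1], [0.85, -0.85, 0.2, 0, 0, -1, 1], [0.85, -0.85, 0.2, 0, 0, -1, 1], [0.85, -0.85, 0.2, 0, 0, -1, 1], [0.85, -0.85, 0.2, 0, 0, -1, 1], [0.85, -0.85, 0.2, 0, 0, -1, 1], [0.85, -0.85, 0.2, 0, 0, -1, 1]], grip_force=20)

```text
time: 0.98
ee_pos: [0.4039, 0.3416, 0.279]
eef_rot: [0.539, 0.842, -0.003, -0.004]
ft_force: [2.0, 0.9, 0.1]
width: 0.0283
```

Request:
send_rows(commands=[[0.25, -0.8, 0, 0, 0, -1, 1], [0.25, -0.8, 0, 0, 0, -1, 1], [0.25, -0.8, 0, 0, 0, -1, 1], [0.25, -0.8, 0, 0, 0, -1, 1], [0.25, -0.8, 0, 0, 0, -1, 1], [0.25, -0.8, 0, 0, 0, -1, 1], [0.25, -0.8, 0, 0, 0, -1, 1], [0.25, -0.8, 0, 0, 0, -1, 1], [0.25, -0.8, 0, 0, 0, -1, 1], [0.25, -0.8, 0, 0, 0, -1, 1]])

```text
time: 1.82
ee_pos: [0.4846, 0.0857, 0.279]
eef_rot: [0.858, 0.514, -0.0, -0.005]
ft_force: [0.4, -0.5, -0.2]
width: -0.0
```

Request:
send_rows(commands=[[0.25, -0.7, 0, 0, 0, -1, 1], [0.25, -0.7, 0, 0, 0, -1, 1], [0.25, -0.7, 0, 0, 0, -1, 1], [0.25, -0.7, 0, 0, 0, -1, 1], [0.25, -0.7, 0, 0, 0, -1, 1], [0.25, -0.7, 0, 0, 0, -1, 1], [0.25, -0.5, 0, 0, 0, -1, 1], [0.25, -0.4, 0, 0, 0, -1, 1], [0.2, -0.2, 0, 0, 0, -1, 1], [0, 0, 0, 0, 0, 0, 1]])

```text
time: 2.65
ee_pos: [0.5515, -0.089, 0.2782]
eef_rot: [0.993, 0.12, 0.001, -0.004]
ft_force: [-0.2, -0.3, -0.4]
width: 0.0007
```

```bash
cat > shot.py <<'E'
import sys
from h import *
for n in sys.argv[2:]:
    s=r.read_state(); c=wcal() if n=="wrist" else None
    i=r.camera(n); cv2.imwrite(f"pics/{sys.argv[1]}_{n}.png",i)
    if c: np.savez(f"pics/{sys.argv[1]}_w.npz",**c)
s=r.read_state(); print(s["time"],s["ee_pos"].round(4),np.round(s["eef_rot"],4),s["ft_force"].round(2),s["joint_positions"].round(2))
E
python3 shot.py d wrist scene
```

```text
2.75 [ 0.5509 -0.0875  0.2782] [ 0.9923  0.1239  0.001  -0.0045] [-0.7   0.35  0.51] [-0.54  0.18  0.72  1.59 -0.13  1.42 -1.14]
```

View pics/d_wrist.png

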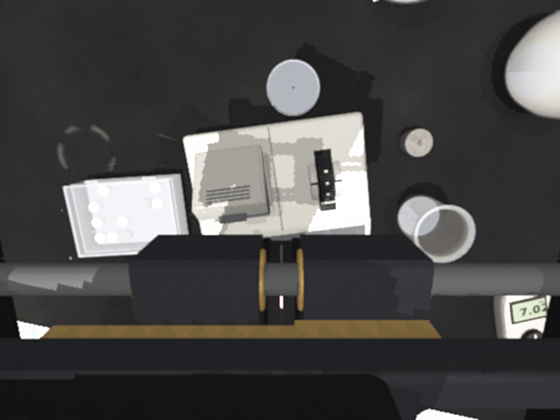

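View pics/d_scene.png

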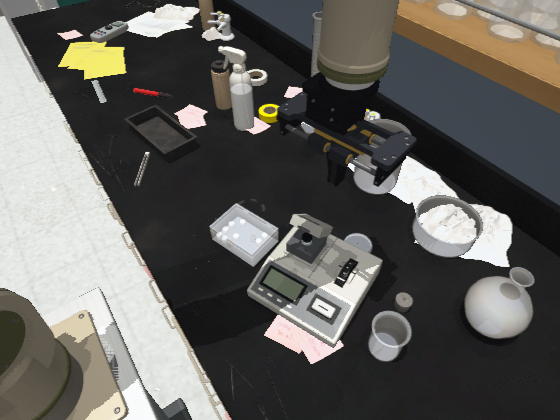

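Run:
```python
import cv2
i=cv2.imread("pics/d_wrist.png")
cv2.imwrite("pics/e1.png",cv2.resize(i[100:245,175:380],None,fx=3.9,fy=3.9,interpolation=cv2.INTER_CUBIC))
```

```text
(no output)
```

View pics/e1.png

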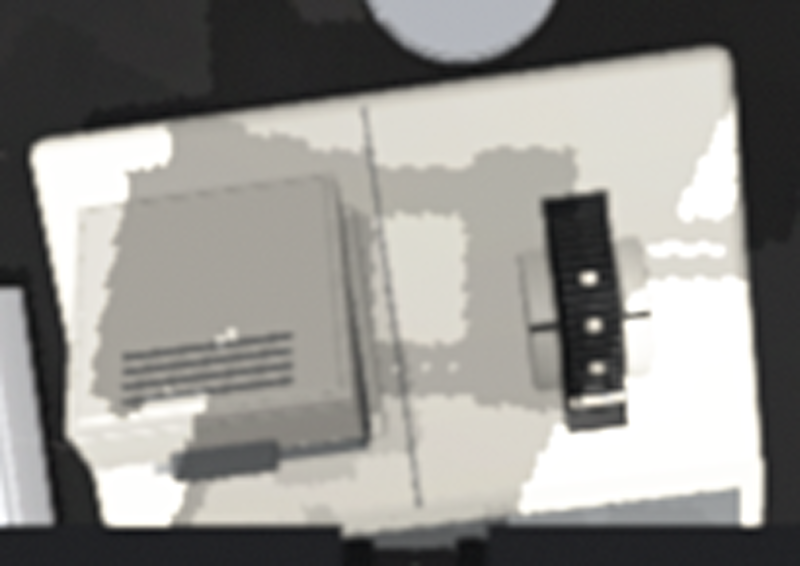

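Run:
```python
from h import *
c=dict(np.load("pics/d_w.npz")); p=np.load("pose.npy")
W=lambda u,v:(175+u/3.9-.37,100+v/3.9-.37)
S=lambda u,v:(200+u/3.4-.35,190+v/3.2-.35)
obs=[(c,W(34,143),(.1,.1,.055)),(c,W(733,47),(.1,-.1,.055)),
("scene",S(618,228),(.1,-.1,.055)),("scene",S(235,212),(-.02,.1,.055)),("scene",S(520,362),(-.02,-.1,.055)),
("scene",S(163,320),(-.1,.1,.028)),("scene",S(462,487),(-.1,-.1,.028))]
for k,uv,b in obs: print(b,ray(k,uv,b[2]).round(4))
f=lambda p:np.concatenate([proj(k,body(p,b))-uv for k,uv,b in obs])
s=least_squares(f,p); p=s.x; print(p,np.degrees(p[2]),s.fun.reshape(-1,2).round(1)); np.save("pose2.npy",p)
a=ray(c,W(530,327),.0655);b=ray(c,W(648,315),.0655); print("ptr",a,b,(a+b)/2, np.degrees(np.arctan2(*(a-b)[[1,0]]))-90)
co,si=np.cos(p[2]),np.sin(p[2])
inv=lambda X:np.array([co*(X[0]-p[0])+si*(X[1]-p[1]),-si*(X[0]-p[0])+co*(X[1]-p[1]),X[2]]).round(4)
print("wheel ctr body",inv((a+b)/2))
# hood: intersect rays with hood width line: opening angle estimate via tab in scene+wrist
def pt(k1,u1,k2,u2):
    A=[];B=[]
    for k,u in((k1,u1),(k2,u2)):
        k=r.calibration(k) if isinstance(k,str) else k
        P=k["K"]@np.c_[k["R"],k["t"]]; A+= [u[0]*P[2]-P[0],u[1]*P[2]-P[1]]
    A=np.array(A); return np.linalg.lstsq(A[:,:3],-A[:,3],rcond=None)[0]
# top-right & top-left upper front hood corners: 
for w,sc in [((365,440),(418,152)),]:
    X=pt(c,W(*w),"scene",S(*sc)); print("hood cornerR low",X,inv(X))
Q=lambda u,v:(210+u/5-.4,180+v/5-.4)
i=cv2.imread("pics/d_scene.png"); cv2.imwrite("pics/e2.png",cv2.resize(i[200:290,270:370],None,fx=6,fy=6,interpolation=2))
for n in(.6,.7,.8,.9):
    for X in [(-.066,.033,.021),(-.066,-.033,.021),(-.066,-.033,.0),(-.066,.033,.0)]:
        cx=-X[0]; X2=(.069-(cx*np.cos(n)-X[2]*np.sin(n)),.044+X[1],.085+cx*np.sin(n)+X[2]*np.cos(n))
        u=proj(c,body(p,X2)); v=proj("scene",body(p,X2)); print(n,X[1:],((u-[175,100]+.37)*3.9).round(),((v-[270,200])*6).round())
```

```text
(0.1, 0.1, 0.055) [0.5761 0.0294 0.055 ]
(0.1, -0.1, 0.055) [ 0.6476 -0.1534  0.055 ]
(0.1, -0.1, 0.055) [ 0.641  -0.1557  0.055 ]
(-0.02, 0.1, 0.055) [ 0.4623 -0.015   0.055 ]
(-0.02, -0.1, 0.055) [ 0.5312 -0.1923  0.055 ]
(-0.1, 0.1, 0.028) [ 0.3928 -0.0421  0.028 ]
(-0.1, -0.1, 0.028) [ 0.4667 -0.224   0.028 ]
[ 0.51836173 -0.09722569  0.36840893] 21.108277101132323 [[-2.5 -0.1]
 [ 1.   0.1]
 [ 2.  -2. ]
 [-0.5 -1.6]
 [ 3.8  0.9]
 [-2.2  0.2]
 [-1.5  2.9]]
ptr [ 0.56041418 -0.11810959  0.0655    ] [ 0.57162351 -0.14938736  0.0655    ] [ 0.56601884 -0.13374847  0.0655    ] 19.71667777172668
wheel ctr body [ 0.0313 -0.0512  0.0655]
hood cornerR low [ 0.53776649 -0.08250036  0.13398865] [0.0234 0.0067 0.134 ]
0.6 (0.033, 0.021) [ 78. 464.] [123. 107.]
0.6 (-0.033, 0.021) [360. 429.] [301. 196.]
0.6 (-0.033, 0.0) [370. 459.] [278. 255.]
0.6 (0.033, 0.0) [105. 491.] [103. 165.]
0.7 (0.033, 0.021) [ 69. 445.] [133.  88.]
0.7 (-0.033, 0.021) [355. 410.] [311. 176.]
0.7 (-0.033, 0.0) [367. 448.] [286. 237.]
0.7 (0.033, 0.0) [ 97. 482.] [109. 146.]
0.8 (0.033, 0.021) [ 60. 423.] [143.  69.]
0.8 (-0.033, 0.021) [351. 387.] [321. 157.]
0.8 (-0.033, 0.0) [363. 435.] [294. 218.]
0.8 (0.033, 0.0) [ 89. 469.] [117. 128.]
0.9 (0.033, 0.021) [ 52. 399.] [154.  51.]
0.9 (-0.033, 0.021) [346. 362.] [332. 138.]
0.9 (-0.033, 0.0) [359. 420.] [303. 199.]
0.9 (0.033, 0.0) [ 80. 454.] [126. 109.]
```

View pics/e2.png

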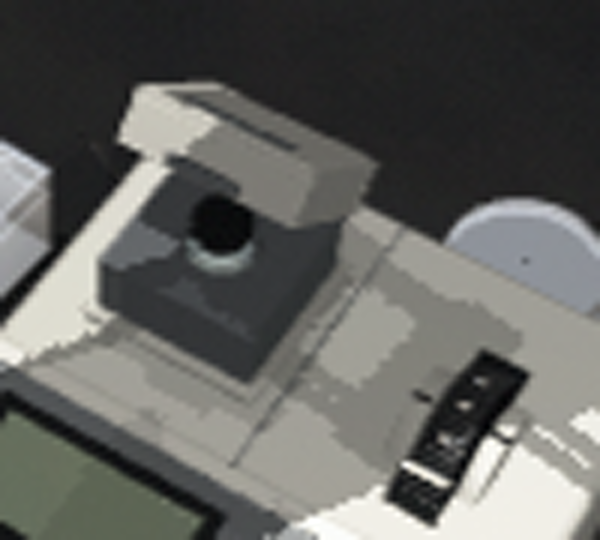

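Run:
```python
from h import *
p=np.load("pose2.npy")
for X in [(.042,.044,.165),(.042,.044,.147),(.0428,.044,.1367),(.0317,.044,.1293),(.0219,.044,.1187),(.015,.044,.106),(.033,-.052,.072)]: print(X,body(p,X).round(4))
print(r.read_state()["ee_pos"])
```

```text
(0.042, 0.044, 0.165) [ 0.5417 -0.0411  0.165 ]
(0.042, 0.044, 0.147) [ 0.5417 -0.0411  0.147 ]
(0.0428, 0.044, 0.1367) [ 0.5424 -0.0408  0.1367]
(0.0317, 0.044, 0.1293) [ 0.5321 -0.0448  0.1293]
(0.0219, 0.044, 0.1187) [ 0.5229 -0.0483  0.1187]
(0.015, 0.044, 0.106) [ 0.5165 -0.0508  0.106 ]
(0.033, -0.052, 0.072) [ 0.5679 -0.1339  0.072 ]
[ 0.55086753 -0.08752416  0.27820059]
```

Request:
send_rows(commands=[[-0.1, 0.4, -0.9, 0, 0, 0.7, 1], [-0.1, 0.4, -0.9, 0, 0, 0.5, 1], [-0.1, 0.4, -0.9, 0, 0, 0.2, 1], [0, 0.25, -0.7, 0, 0, 0, 1], [0, 0.1, -0.3, 0, 0, 0, 1], [0, 0, 0, 0, 0, 0, 1]])

```text
time: 3.25
ee_pos: [0.5395, -0.0342, 0.1646]
eef_rot: [0.98, 0.199, 0.002, -0.006]
ft_force: [0.2, -0.6, -0.2]
width: 0.0007
```

```bash
python3 shot.py f scene wrist
python3 - <<'E'
import cv2
i=cv2.imread("pics/f_scene.png"); cv2.imwrite("pics/f1.png",cv2.resize(i[150:290,250:400],None,fx=4,fy=4,interpolation=2))
E
```

```text
3.35 [ 0.5407 -0.0354  0.1667] [ 0.9802  0.1979  0.0038 -0.0055] [0.07 0.1  0.98] [-0.59  0.2   0.66  1.79 -0.15  1.19 -1.06]
```

View pics/f1.png

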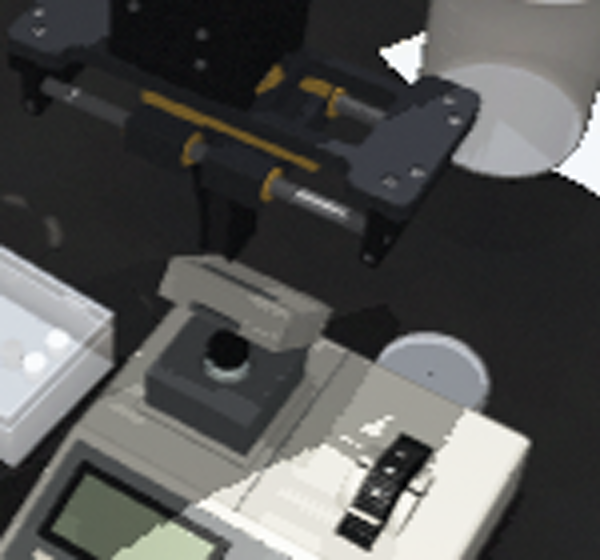

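View pics/f_wrist.png

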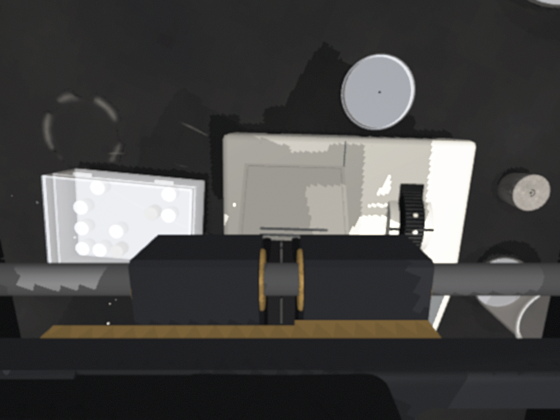

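Request:
send_rows(commands=[[0, -0.2, -0.3, 0, 0, 0, 1], [0, 0, -0.3, 0, 0, 0, 1], [-0.12, -0.04, -0.17, 0, 0, 0, 1], [-0.12, -0.04, -0.17, 0, 0, 0, 1], [-0.12, -0.04, -0.17, 0, 0, 0, 1]])

```text
time: 3.77
ee_pos: [0.5307, -0.049, 0.1366]
eef_rot: [0.98, 0.197, 0.006, -0.005]
ft_force: [-19.2, -0.7, 22.6]
width: 0.0005
```

```bash
cat > sz.py <<'E'
import sys,cv2,subprocess
n=sys.argv[1]; subprocess.run(["python3","shot.py",n,"scene"])
i=cv2.imread(f"pics/{n}_scene.png"); cv2.imwrite(f"pics/{n}1.png",cv2.resize(i[190:340,240:400],None,fx=4.5,fy=3.9,interpolation=2))
E
python3 sz.py g
```

```text
3.8167 [ 0.5298 -0.0496  0.1354] [ 0.9805  0.1966  0.0052 -0.0053] [-6.88 -2.    6.33] [-0.57  0.21  0.66  1.85 -0.16  1.12 -1.02]
```

View pics/g1.png

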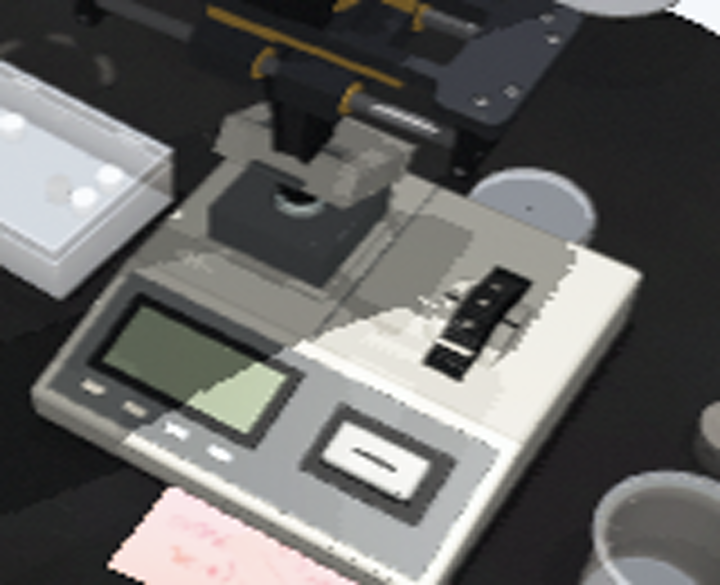

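Request:
send_rows(commands=[[-0.1, -0.04, 0.3, 0, 0, 0, 1], [0, 0, 0.6, 0, 0, 0, 1], [0, 0, 0.8, 0, 0, 0, 1], [0, 0, 0.8, 0, 0, 0, 1], [0, 0, 0.8, 0, 0, 0, 1], [0, 0, 0, 0, 0, 0, 1]])

```text
time: 4.32
ee_pos: [0.5227, -0.0551, 0.2391]
eef_rot: [0.981, 0.194, 0.004, -0.005]
ft_force: [0.2, 0.2, 0.6]
width: 0.0004
```

```bash
python3 sz.py hh; python3 shot.py hh wrist side
python3 - <<'E'
import cv2
i=cv2.imread("pics/hh_side.png"); cv2.imwrite("pics/hh2.png",cv2.resize(i[170:280,210:350],None,fx=5,fy=5,interpolation=2))
E
```

```text
4.3667 [ 0.5221 -0.055   0.2372] [ 0.981   0.1938  0.0032 -0.0051] [ 0.1  -0.39 -0.07] [-0.6   0.1   0.68  1.74 -0.07  1.33 -1.09]
4.4667 [ 0.5208 -0.0545  0.2343] [ 0.981   0.1941  0.001  -0.0053] [0.25 0.42 0.53] [-0.6   0.1   0.68  1.74 -0.08  1.32 -1.09]
```

View pics/hh1.png

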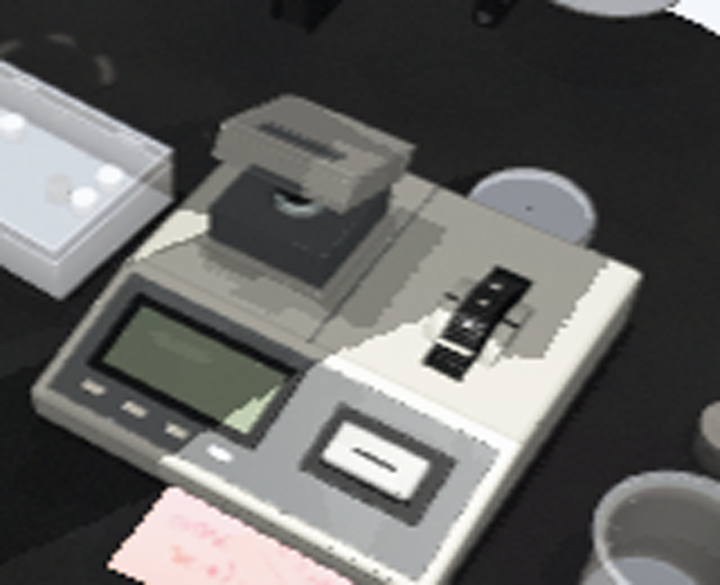

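View pics/hh2.png

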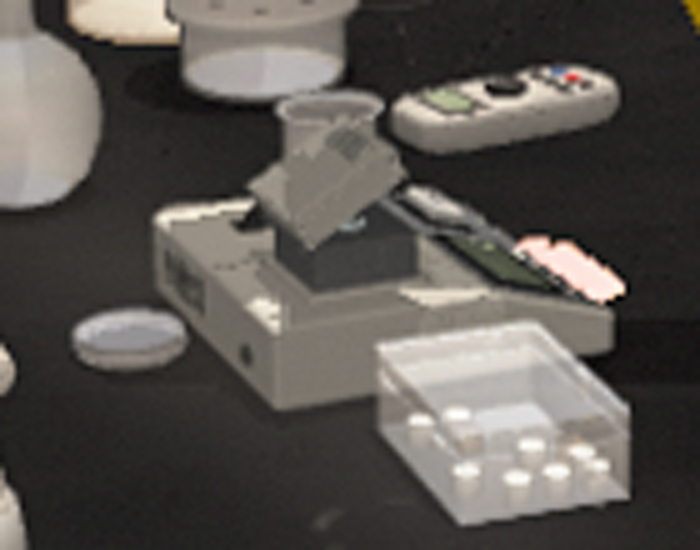

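View pics/hh_wrist.png

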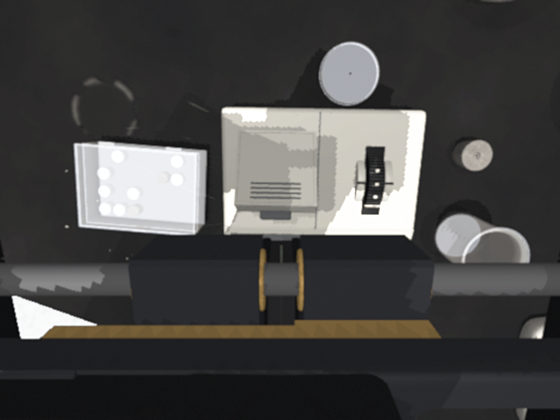

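Run:
```python
import cv2
i=cv2.imread("pics/hh_scene.png"); cv2.imwrite("pics/h3.png",cv2.resize(i[200:290,270:370],None,fx=6,fy=6,interpolation=2))
i=cv2.imread("pics/hh_wrist.png"); cv2.imwrite("pics/h4.png",cv2.resize(i[90:245,205:435],None,fx=3.4,fy=3.4,interpolation=2))
from h import *
p=np.load("pose2.npy");c=dict(np.load("pics/hh_w.npz"))
for n in(.2,.3,.4,.5,.6):
    for X in [(-.066,.033,.021),(-.066,-.033,.021),(-.066,-.033,.0)]:
        cx=-X[0]; X2=(.069-(cx*np.cos(n)-X[2]*np.sin(n)),.044+X[1],.085+cx*np.sin(n)+X[2]*np.cos(n))
        u=proj(c,body(p,X2)); v=proj("scene",body(p,X2)); print(n,X[1:],((u-[205,90])*3.4).round(),((v-[270,200])*6).round())
```

```text
0.2 (0.033, 0.021) [106. 429.] [ 92. 184.]
0.2 (-0.033, 0.021) [372. 435.] [268. 275.]
0.2 (-0.033, 0.0) [365. 430.] [257. 323.]
0.3 (0.033, 0.021) [103. 421.] [ 99. 165.]
0.3 (-0.033, 0.021) [375. 427.] [275. 256.]
0.3 (-0.033, 0.0) [367. 430.] [261. 307.]
0.4 (0.033, 0.021) [ 99. 409.] [106. 146.]
0.4 (-0.033, 0.021) [378. 416.] [283. 236.]
0.4 (-0.033, 0.0) [369. 428.] [266. 291.]
0.5 (0.033, 0.021) [ 96. 395.] [114. 126.]
0.5 (-0.033, 0.021) [381. 401.] [291. 216.]
0.5 (-0.033, 0.0) [372. 423.] [271. 274.]
0.6 (0.033, 0.021) [ 93. 377.] [123. 107.]
0.6 (-0.033, 0.021) [384. 383.] [301. 196.]
0.6 (-0.033, 0.0) [374. 415.] [278. 255.]
```

View pics/h3.png

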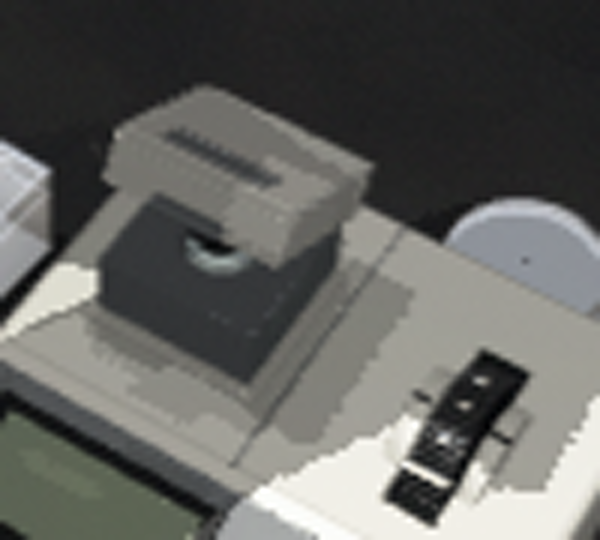

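View pics/h4.png

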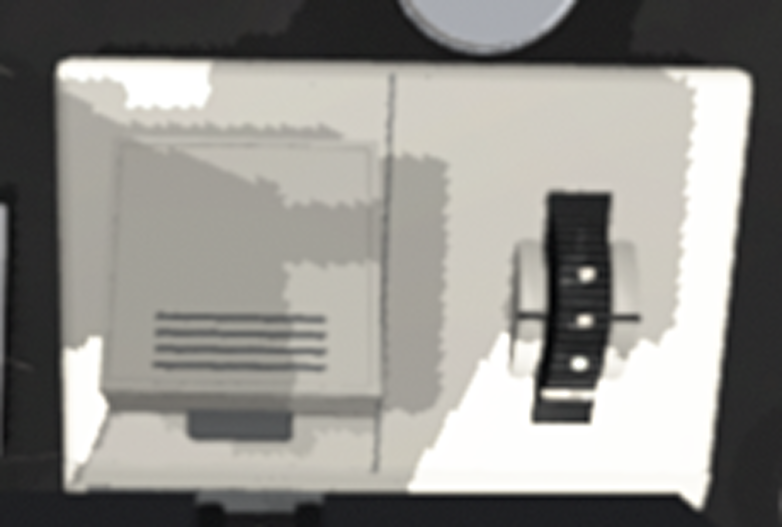

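Request:
send_rows(commands=[[0.25, 0.2, -0.8, 0, 0, 0, 1], [0.25, 0.15, -0.8, 0, 0, 0, 1], [0.1, 0.05, -0.7, 0, 0, 0, 1], [0, 0, -0.4, 0, 0, 0, 1], [0, 0, 0, 0, 0, 0, 1]])

```text
time: 4.88
ee_pos: [0.537, -0.0426, 0.1467]
eef_rot: [0.981, 0.194, -0.0, -0.005]
ft_force: [-1.3, -1.4, -0.6]
width: 0.0004
```

Request:
send_rows(commands=[[0, 0, -0.15, 0, 0, 0, 1], [0, 0, -0.15, 0, 0, 0, 1], [-0.05, -0.02, -0.15, 0, 0, 0, 1], [-0.08, -0.03, -0.1, 0, 0, 0, 1], [-0.08, -0.03, -0.1, 0, 0, 0, 1], [-0.08, -0.03, -0.1, 0, 0, 0, 1]])

```text
time: 5.38
ee_pos: [0.5277, -0.0465, 0.1233]
eef_rot: [0.981, 0.193, -0.0, -0.005]
ft_force: [0.5, 0.4, -0.6]
width: 0.0005
```

```bash
python3 sz.py i
```

```text
5.4333 [ 0.527  -0.0469  0.1228] [ 9.811e-01  1.932e-01 -7.000e-04 -5.400e-03] [0.31 0.07 0.86] [-0.57  0.23  0.66  1.86 -0.17  1.1  -1.03]
```

View pics/i1.png

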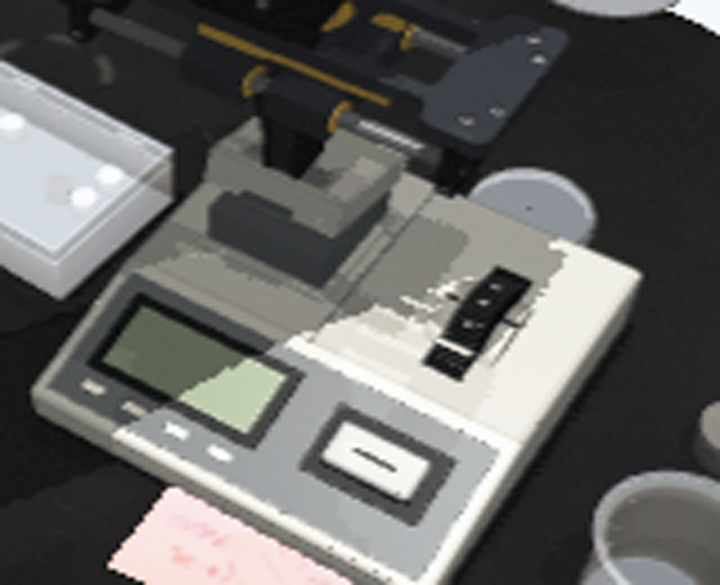

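Request:
send_rows(commands=[[-0.06, -0.02, -0.1, 0, 0, 0, 1], [-0.05, -0.02, -0.1, 0, 0, 0, 1], [-0.04, -0.02, -0.1, 0, 0, 0, 1], [-0.03, -0.01, -0.1, 0, 0, 0, 1], [0, 0, -0.06, 0, 0, 0, 1]])

```text
time: 5.85
ee_pos: [0.5211, -0.0494, 0.1086]
eef_rot: [0.981, 0.193, 0.0, -0.006]
ft_force: [-1.1, -0.6, 0.2]
width: 0.0006
```

Request:
send_rows(commands=[[0, 0, -0.06, 0, 0, 0, 1], [0, 0, -0.06, 0, 0, 0, 1], [0, 0, -0.06, 0, 0, 0, 1]])

```text
time: 6.1
ee_pos: [0.521, -0.0497, 0.1046]
eef_rot: [0.981, 0.193, -0.0, -0.006]
ft_force: [-17.0, 0.7, 40.8]
width: 0.0007
```

Request:
send_rows(commands=[[0, 0, 0.2, 0, 0, 0, 1], [0, 0, 0.7, 0, 0, 0, 1], [0, 0, 0.9, 0, 0, 0, 1], [0, 0, 0.9, 0, 0, 0, 1], [0, 0, 0.5, 0, 0, 0, 1], [0, 0, 0, 0, 0, 0, 1]])

```text
time: 6.6
ee_pos: [0.5205, -0.0498, 0.2041]
eef_rot: [0.981, 0.193, -0.001, -0.006]
ft_force: [0.5, -0.5, 0.0]
width: 0.0004
```

```bash
python3 sz.py j; python3 shot.py j wrist side
python3 - <<'E'
import cv2
i=cv2.imread("pics/j_side.png"); cv2.imwrite("pics/j2.png",cv2.resize(i[170:280,210:350],None,fx=5,fy=5,interpolation=2))
E
```

```text
6.65 [ 0.5201 -0.0498  0.2029] [ 0.9812  0.1927 -0.0016 -0.0061] [ 0.53  0.2  -0.69] [-0.6   0.13  0.68  1.78 -0.1   1.27 -1.08]
6.75 [ 0.5188 -0.0496  0.2006] [ 0.9812  0.1927 -0.0035 -0.0061] [-0.1   0.63 -1.02] [-0.6   0.13  0.67  1.79 -0.1   1.26 -1.08]
```

View pics/j1.png

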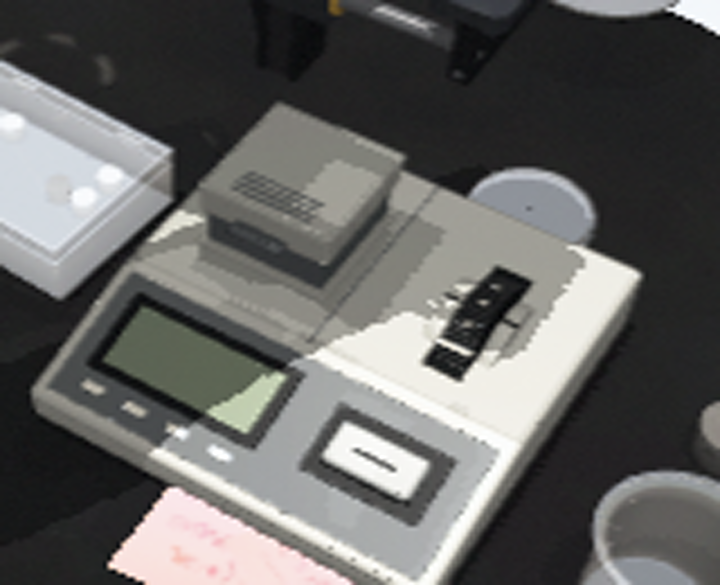

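View pics/j2.png

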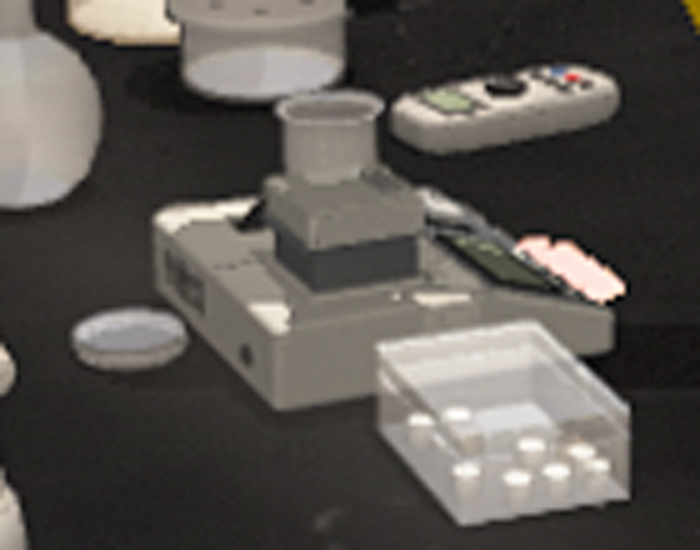

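View pics/j_wrist.png

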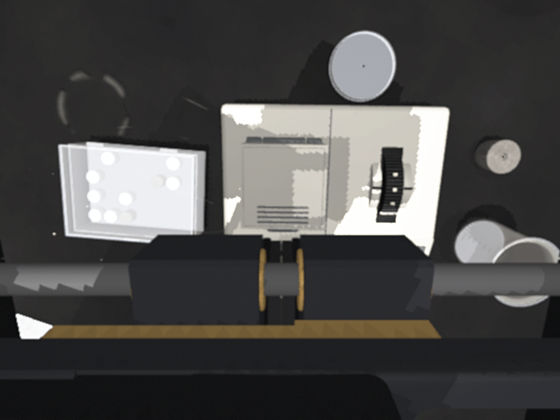

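Request:
send_rows(commands=[[0.35, -0.8, -0.4, 0, 0, 0, 1], [0.35, -0.8, -0.7, 0, 0, 0, 1], [0.35, -0.8, -0.9, 0, 0, 0, 1], [0.2, -0.45, -0.9, 0, 0, 0, 1], [0, 0, -0.6, 0, 0, 0, 1], [0, 0, 0, 0, 0, 0, 1]])

```text
time: 7.25
ee_pos: [0.5542, -0.1371, 0.0841]
eef_rot: [0.981, 0.195, -0.007, -0.007]
ft_force: [-0.7, 0.3, -0.4]
width: 0.0005
```

```bash
python3 sz.py k; python3 shot.py k wrist
```

```text
7.3 [ 0.5545 -0.1372  0.0856] [ 0.9808  0.1948 -0.0064 -0.0068] [-1.11  0.62 -0.6 ] [-0.39  0.4   0.69  1.78 -0.29  1.08 -0.78]
7.35 [ 0.5558 -0.1368  0.0877] [ 0.9807  0.1952 -0.0049 -0.0066] [-0.42  0.04  1.06] [-0.39  0.4   0.69  1.78 -0.29  1.08 -0.78]
```

View pics/k1.png

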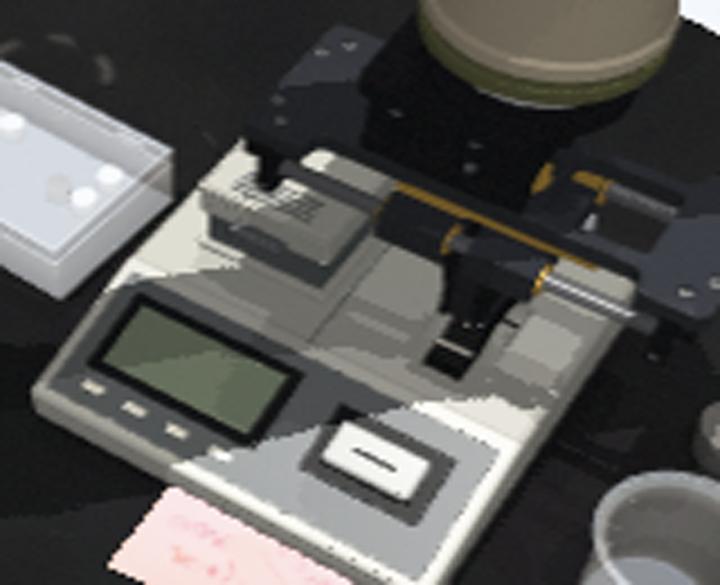

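View pics/k_wrist.png

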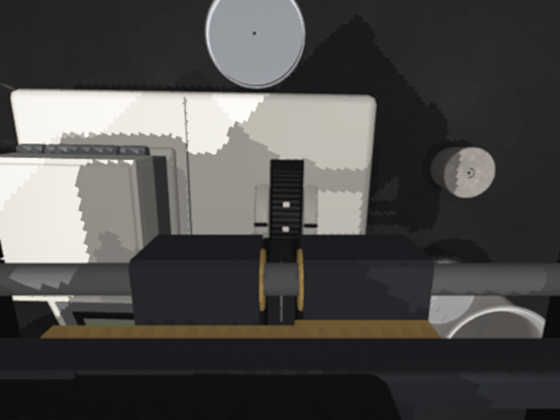

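Run:
```python
from h import *
c=dict(np.load("pics/k_w.npz")); i=cv2.imread("pics/k_wrist.png"); cv2.imwrite("pics/k4.png",cv2.resize(i[150:240,230:340],None,fx=6,fy=6,interpolation=2))
a=ray(c,(260,224),.0655);b=ray(c,(309,224),.0655);print(a,b,(a+b)/2,r.read_state()["ee_pos"])
```

```text
[ 0.56118525 -0.12133411  0.0655    ] [ 0.57158129 -0.14613222  0.0655    ] [ 0.56638327 -0.13373316  0.0655    ] [ 0.55578311 -0.13680193  0.08768283]
```

View pics/k4.png

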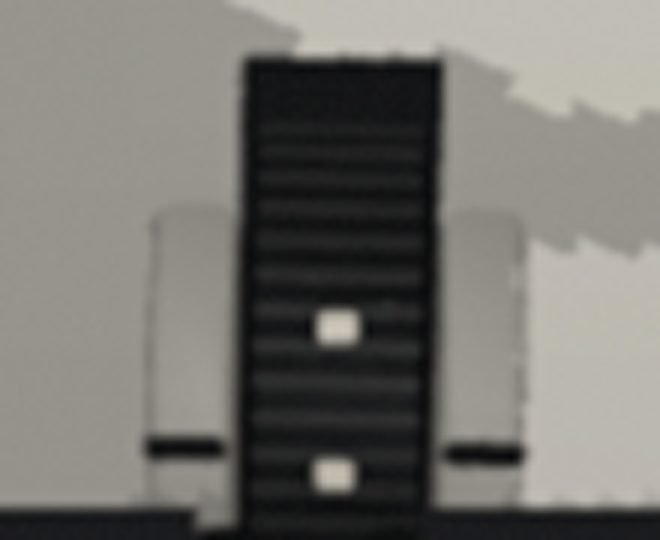

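Request:
send_rows(commands=[[0.07, 0.03, -0.2, 0, 0, 0, 1], [0, 0, -0.15, 0, 0, 0, 1], [0, 0, -0.05, 0, 0, 0, 1], [0, 0, 0, 0, 0, 0, 1]])

```text
time: 7.68
ee_pos: [0.5602, -0.1337, 0.0782]
eef_rot: [0.98, 0.197, -0.002, -0.007]
ft_force: [-0.3, -0.1, 0.4]
width: 0.0004
```

Request:
send_rows(commands=[[-0.1, -0.04, -0.08, 0, 0, 0, 1], [0, 0, -0.06, 0, 0, 0, 1], [0, 0, -0.03, 0, 0, 0, 1], [0, 0, 0, 0, 0, 0, 1]])

```text
time: 8.02
ee_pos: [0.5579, -0.134, 0.0743]
eef_rot: [0.98, 0.197, -0.001, -0.007]
ft_force: [-0.4, 0.6, 0.6]
width: 0.0005
```

Request:
send_rows(commands=[[0, 0, -0.04, 0, 0, 0, 1], [0, 0, -0.03, 0, 0, 0, 1], [0, 0, -0.02, 0, 0, 0, 1]])

```text
time: 8.27
ee_pos: [0.5584, -0.134, 0.0723]
eef_rot: [0.98, 0.197, 0.0, -0.007]
ft_force: [-2.6, 1.4, 9.6]
width: 0.0002
```

Request:
send_rows(commands=[[0.07, 0.027, 0.005, 0, 0, 0, 1], [0.07, 0.027, 0, 0, 0, 0, 1], [0.07, 0.027, 0, 0, 0, 0, 1]])

```text
time: 8.52
ee_pos: [0.565, -0.1316, 0.0728]
eef_rot: [0.98, 0.197, 0.0, -0.007]
ft_force: [-0.2, 0.2, -0.3]
width: 0.0002
```

Request:
send_rows(commands=[[0.03, 0.012, -0.03, 0, 0, 0, 1]])

```text
time: 8.6
ee_pos: [0.5665, -0.1311, 0.0722]
eef_rot: [0.98, 0.197, 0.0, -0.007]
ft_force: [-3.2, 2.6, 15.2]
width: 0.0002
```

```bash
python3 sz.py l; python3 shot.py l wrist
python3 - <<'E'
import cv2
i=cv2.imread("pics/l_wrist.png"); j=cv2.imread("pics/l_scene.png")
cv2.imwrite("pics/l4.png",cv2.hconcat([cv2.resize(i[140:240,230:340],(400,400)),cv2.resize(j[235:295,320:380],(400,400),interpolation=2)]))
E
```

```text
8.65 [ 0.5668 -0.131   0.0724] [ 9.803e-01  1.974e-01  7.000e-04 -7.100e-03] [-1.5   2.1   6.92] [-0.38  0.43  0.67  1.77 -0.32  1.05 -0.77]
8.7 [ 0.5666 -0.131   0.0724] [ 9.803e-01  1.974e-01  7.000e-04 -7.000e-03] [-1.91  0.17  7.15] [-0.38  0.43  0.67  1.77 -0.32  1.05 -0.77]
```

View pics/l4.png

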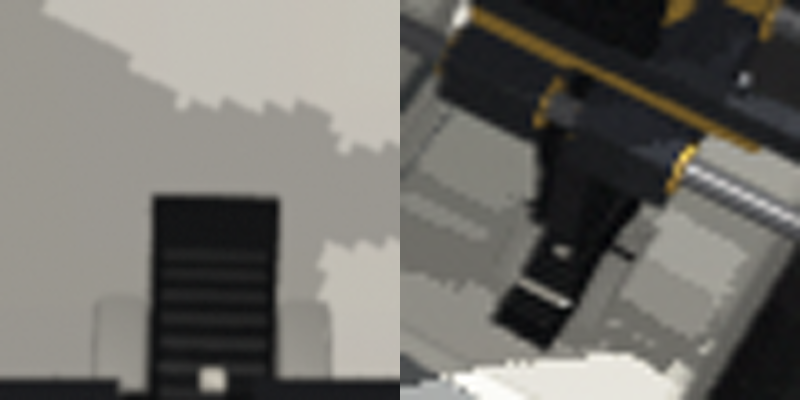

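Request:
send_rows(commands=[[0.08, 0.031, -0.015, 0, 0, 0, 1], [0.08, 0.031, -0.015, 0, 0, 0, 1], [0.08, 0.031, -0.015, 0, 0, 0, 1]])

```text
time: 8.95
ee_pos: [0.5751, -0.1277, 0.0724]
eef_rot: [0.98, 0.197, 0.002, -0.007]
ft_force: [1.2, 0.6, 2.1]
width: 0.0005
```

```bash
cat > wz.py <<'E'
import sys,cv2,subprocess
n=sys.argv[1]; subprocess.run(["python3","shot.py",n,"scene","wrist"])
i=cv2.imread(f"pics/{n}_wrist.png"); j=cv2.imread(f"pics/{n}_scene.png")
cv2.imwrite(f"pics/{n}4.png",cv2.hconcat([cv2.resize(i[140:240,230:340],(400,400)),cv2.resize(j[235:295,320:380],(400,400),interpolation=2)]))
E
python3 wz.py m
```

```text
9.05 [ 0.5755 -0.1276  0.0723] [ 0.9802  0.1977  0.0019 -0.0072] [1.29 1.39 3.35] [-0.38  0.45  0.66  1.75 -0.33  1.05 -0.77]
```

View pics/m4.png

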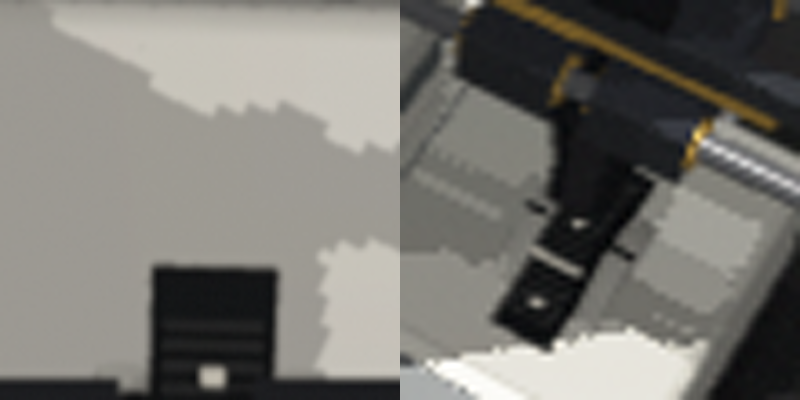

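Request:
send_rows(commands=[[0, 0, 0.3, 0, 0, 0, 1], [-0.25, -0.13, 0.2, 0, 0, 0, 1], [-0.25, -0.13, 0, 0, 0, 0, 1], [0, 0, 0, 0, 0, 0, 1]])

```text
time: 9.38
ee_pos: [0.5579, -0.1369, 0.0879]
eef_rot: [0.98, 0.198, 0.001, -0.007]
ft_force: [0.1, -0.3, -0.8]
width: 0.0005
```

```bash
python3 wz.py n
```

```text
9.4833 [ 0.5591 -0.1359  0.0878] [ 0.9802  0.1979  0.001  -0.007 ] [ 0.3   0.21 -0.22] [-0.39  0.4   0.68  1.78 -0.3   1.07 -0.77]
```

View pics/n4.png

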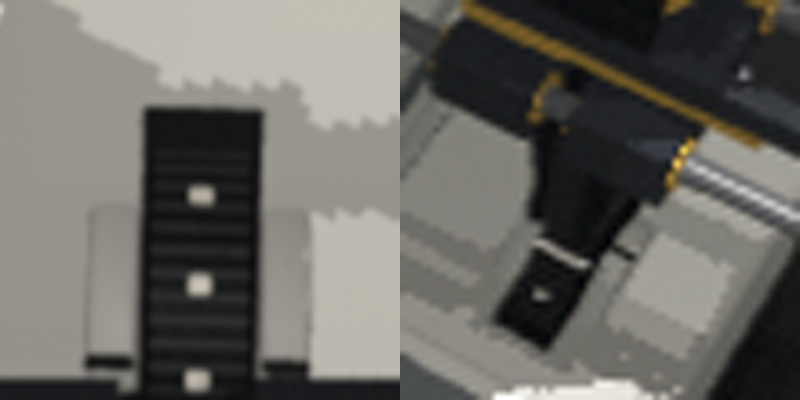

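Request:
send_rows(commands=[[0.05, 0, -0.25, 0, 0, 0, 1], [0, 0, -0.12, 0, 0, 0, 1], [0, 0, -0.06, 0, 0, 0, 1], [0, 0, 0, 0, 0, 0, 1]])

```text
time: 9.82
ee_pos: [0.5604, -0.1352, 0.0728]
eef_rot: [0.98, 0.198, 0.001, -0.007]
ft_force: [1.3, 0.1, 0.7]
width: 0.0003
```

Request:
send_rows(commands=[[0, 0, -0.03, 0, 0, 0, 1], [0.06, 0.023, -0.018, 0, 0, 0, 1], [0.08, 0.031, -0.018, 0, 0, 0, 1], [0.08, 0.031, -0.018, 0, 0, 0, 1]])

```text
time: 10.15
ee_pos: [0.5692, -0.1319, 0.0725]
eef_rot: [0.98, 0.198, 0.002, -0.008]
ft_force: [0.5, 1.3, 4.8]
width: 0.0001
```

```bash
python3 wz.py o
```

```text
10.25 [ 0.5695 -0.1317  0.0725] [ 0.98    0.1987  0.0026 -0.0077] [0.4  1.78 6.34] [-0.38  0.44  0.67  1.77 -0.33  1.05 -0.76]
```

View pics/o4.png

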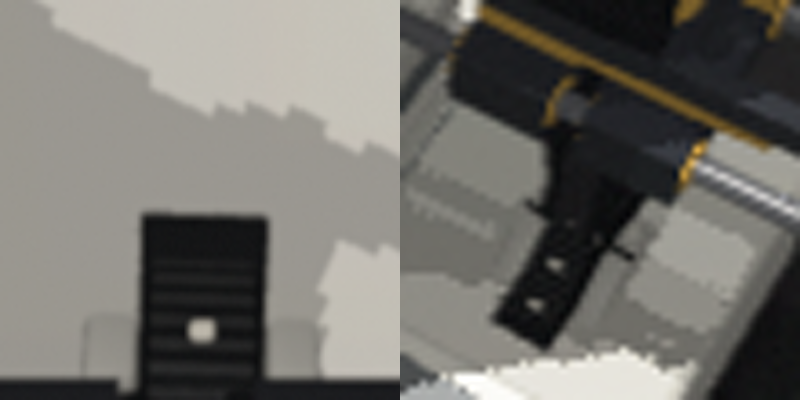

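Request:
send_rows(commands=[[0, 0, 0.3, 0, 0, 0, 1], [-0.3, -0.15, 0.5, 0, 0, 0, 1], [-0.5, -0.2, 0.5, 0, 0, 0, 1], [-0.5, -0.2, 0.2, 0, 0, 0, 1], [-0.5, -0.2, 0, 0, 0, 0, 1], [-0.2, -0.1, 0, 0, 0, 0, 1], [0, 0, 0, 0, 0, 0, 1]])

```text
time: 10.83
ee_pos: [0.5058, -0.1587, 0.1201]
eef_rot: [0.98, 0.199, 0.001, -0.007]
ft_force: [0.5, 0.7, 0.7]
width: 0.0004
```

```bash
python3 wz.py q
```

```text
10.9333 [ 0.5069 -0.1579  0.1198] [ 9.799e-01  1.994e-01  9.000e-04 -7.300e-03] [ 0.26 -0.16 -0.45] [-0.41  0.25  0.73  1.86 -0.2   1.1  -0.77]
```

View pics/q_wrist.png

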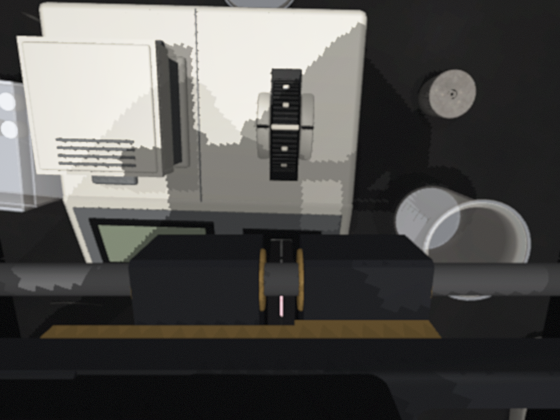

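View pics/q4.png

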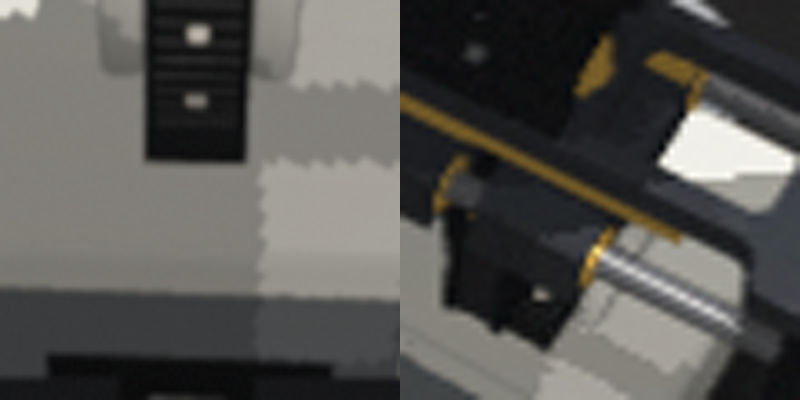

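Request:
send_rows(commands=[[-0.2, -0.06, 0, 0.33, -0.87, 0, 1], [-0.2, -0.06, 0, 0.33, -0.87, 0, 1], [-0.2, -0.06, -0.2, 0.33, -0.87, 0, 1], [-0.2, -0.06, -0.3, 0.33, -0.87, 0, 1], [0, 0, -0.3, 0, 0, 0, 1], [0, 0, 0, 0, 0, 0, 1]])

```text
time: 11.43
ee_pos: [0.4876, -0.1624, 0.0946]
eef_rot: [0.965, 0.2, 0.167, -0.031]
ft_force: [0.2, 0.8, 0.1]
width: 0.0002
```

```bash
python3 sz.py s
python3 - <<'E'
from h import *
from scipy.spatial.transform import Rotation as Ro
s=r.read_state(); R=Ro.from_quat(s["eef_rot"]).as_matrix(); print(R[:,2],"want",[.298,.115,-.948]); print(R[:,0])
S=lambda u,v:(240+u/4.5,190+v/3.9)
i=cv2.imread("pics/j_scene.png"); cv2.imwrite("pics/s2.png",cv2.resize(i[280:325,295:350],None,fx=12,fy=12,interpolation=2))
E
```

```text
11.4833 [ 0.4877 -0.1628  0.0952] [ 0.965   0.2003  0.1666 -0.0306] [-0.68 -0.35 -0.71] [-0.34  0.04  0.76  2.15 -0.4   0.76 -0.48]
[ 0.30931193  0.12583884 -0.94259786] want [0.298, 0.115, -0.948]
[0.86425763 0.37630814 0.33384266]
```

View pics/s1.png

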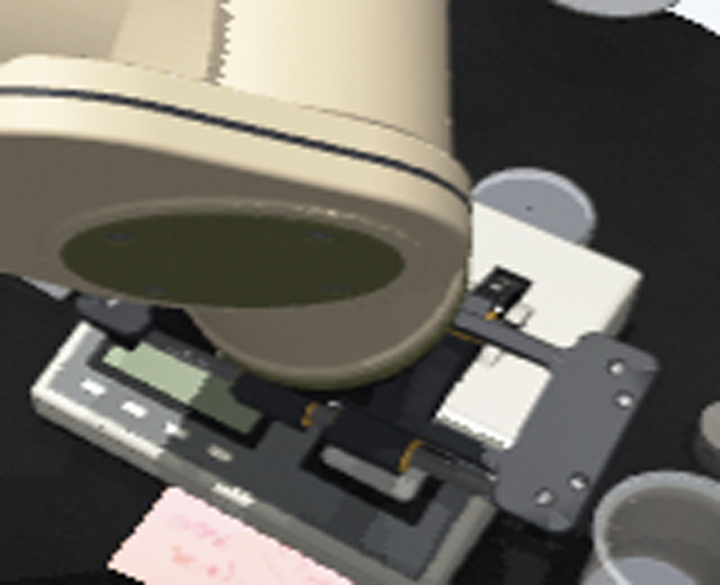

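View pics/s2.png

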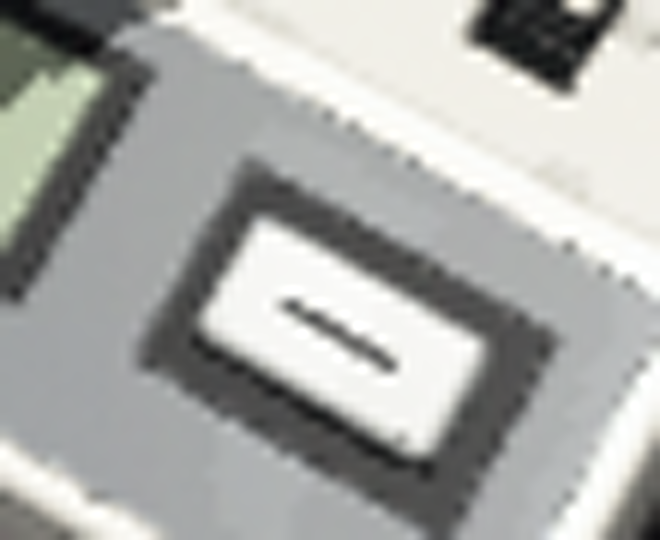

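Run:
```python
from h import *
p=np.load("pose2.npy"); co,si=np.cos(p[2]),np.sin(p[2])
inv=lambda X:np.array([co*(X[0]-p[0])+si*(X[1]-p[1]),-si*(X[0]-p[0])+co*(X[1]-p[1]),X[2]]).round(4)
for z in(.042,.047,.05):
    X=ray("scene",(323.0,307.5),z); b=inv(X); print(X.round(4),b,"panel z",.0281+(.1+b[0])*.3365)
# scene bias check on wheel pointers, crop j: 
X=ray("scene",(200+478/3.4-.35,190+243/3.2-.35),.0655);Y=ray("scene",(200+530/3.4-.35,190+258/3.2-.35),.0655);print((X+Y)/2)
s=r.read_state(); print(s["ee_pos"])
```

```text
[ 0.4853 -0.1635  0.042 ] [-0.0547 -0.0499  0.042 ] panel z 0.043343450000000006
[ 0.4834 -0.1653  0.047 ] [-0.0572 -0.0509  0.047 ] panel z 0.042502200000000004
[ 0.4822 -0.1664  0.05  ] [-0.0587 -0.0515  0.05  ] panel z 0.041997450000000006
[ 0.56913527 -0.13400136  0.0655    ]
[ 0.48772644 -0.16284305  0.09517189]
```

Request:
send_rows(commands=[[-0.15, -0.06, -0.3, 0, 0, 0, 1], [-0.15, -0.06, -0.4, 0, 0, 0, 1], [-0.05, -0.02, -0.3, 0, 0, 0, 1], [0, 0, -0.1, 0, 0, 0, 1], [0, 0, 0, 0, 0, 0, 1]])

```text
time: 11.9
ee_pos: [0.4825, -0.1663, 0.0639]
eef_rot: [0.965, 0.203, 0.166, -0.029]
ft_force: [-0.6, -0.1, 0.5]
width: 0.0002
```

```bash
python3 shot.py t scene
python3 - <<'E'
from h import *
i=cv2.imread("pics/t_scene.png");cv2.imwrite("pics/t2.png",cv2.resize(i[270:335,280:370],None,fx=8,fy=8,interpolation=2))
e=r.read_state()["ee_pos"]; print((proj("scene",e)-[280,270])*8)
E
```

```text
11.95 [ 0.4827 -0.1663  0.0643] [ 0.9645  0.2035  0.166  -0.0289] [0.37 0.5  0.45] [-0.31  0.1   0.76  2.18 -0.5   0.71 -0.37]
[349.73123084 268.2359765 ]
```

View pics/t2.png

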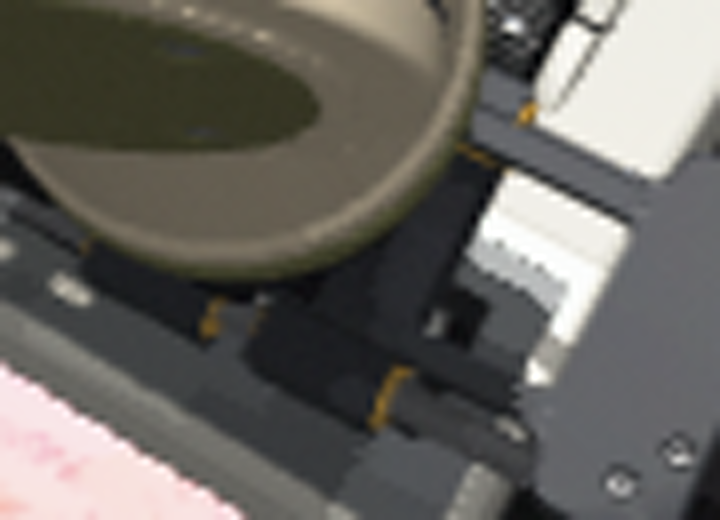

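Request:
send_rows(commands=[[-0.22, -0.03, 0, 0, 0, 0, 1], [0.05, 0.02, -0.13, 0, 0, 0, 1], [0.05, 0.02, -0.13, 0, 0, 0, 1], [0, 0, 0, 0, 0, 0, 1]])

```text
time: 12.28
ee_pos: [0.481, -0.1658, 0.058]
eef_rot: [0.964, 0.205, 0.167, -0.028]
ft_force: [-0.2, 0.5, 0.6]
width: 0.0001
```

Request:
send_rows(commands=[[-0.12, 0, -0.03, 0, 0, 0, 1], [0.02, 0.01, -0.08, 0, 0, 0, 1], [0.02, 0.01, -0.06, 0, 0, 0, 1], [0, 0, 0, 0, 0, 0, 1]])

```text
time: 12.62
ee_pos: [0.4788, -0.1651, 0.0528]
eef_rot: [0.964, 0.205, 0.167, -0.028]
ft_force: [-0.9, 0.1, 1.8]
width: 0.0005
```

Request:
send_rows(commands=[[0.012, 0.005, -0.035, 0, 0, 0, 1], [0.012, 0.005, -0.035, 0, 0, 0, 1], [0.012, 0.005, -0.035, 0, 0, 0, 1]])

```text
time: 12.87
ee_pos: [0.4799, -0.1648, 0.0496]
eef_rot: [0.964, 0.204, 0.167, -0.028]
ft_force: [-2.1, -0.2, 3.8]
width: 0.0008
```

Request:
send_rows(commands=[[0.012, 0.005, -0.035, 0, 0, 0, 1]])

```text
time: 12.95
ee_pos: [0.4801, -0.1647, 0.0489]
eef_rot: [0.964, 0.204, 0.168, -0.029]
ft_force: [-20.7, 1.4, 34.5]
width: 0.0005
```

Request:
send_rows(commands=[[0.012, 0.005, -0.035, 0, 0, 0, 1]])

```text
time: 13.03
ee_pos: [0.4802, -0.1647, 0.0487]
eef_rot: [0.964, 0.204, 0.168, -0.03]
ft_force: [-25.9, 2.4, 42.6]
width: -0.0001
```

Request:
send_rows(commands=[[-0.03, -0.012, 0.1, 0, 0, 0, 1], [-0.1, -0.04, 0.3, 0, 0, 0, 1], [-0.2, -0.08, 0.6, 0, 0, 0, 1], [-0.2, -0.08, 0.7, 0, 0, 0, 1], [-0.2, -0.08, 0.8, 0, 0, 0, 1], [-0.2, -0.08, 0.8, -0.3, 0.8, 0, 1], [-0.2, -0.08, 0.8, -0.3, 0.8, 0, 1], [0, 0, 0.8, -0.3, 0.8, 0, 1], [0, 0, 0.8, -0.3, 0.8, 0, 1], [0, 0, 0, 0, 0, 0, 1]])

```text
time: 13.87
ee_pos: [0.4405, -0.1805, 0.2265]
eef_rot: [0.979, 0.202, 0.013, -0.005]
ft_force: [0.8, -0.2, 0.5]
width: 0.0004
```

```bash
python3 sz.py u; python3 shot.py u wrist side
python3 - <<'E'
import cv2
i=cv2.imread("pics/u_side.png"); cv2.imwrite("pics/u2.png",cv2.resize(i[170:280,210:350],None,fx=5,fy=5,interpolation=2))
E
```

```text
13.9167 [ 0.4395 -0.1809  0.2244] [ 0.9794  0.2014  0.0139 -0.006 ] [-0.72  0.02 -0.18] [-0.35 -0.05  0.65  1.88  0.01  1.29 -0.87]
14.0167 [ 0.4372 -0.1814  0.2216] [ 0.9796  0.2003  0.013  -0.0072] [ 0.6  -0.83 -0.16] [-0.35 -0.05  0.65  1.89  0.01  1.28 -0.87]
```

View pics/u1.png

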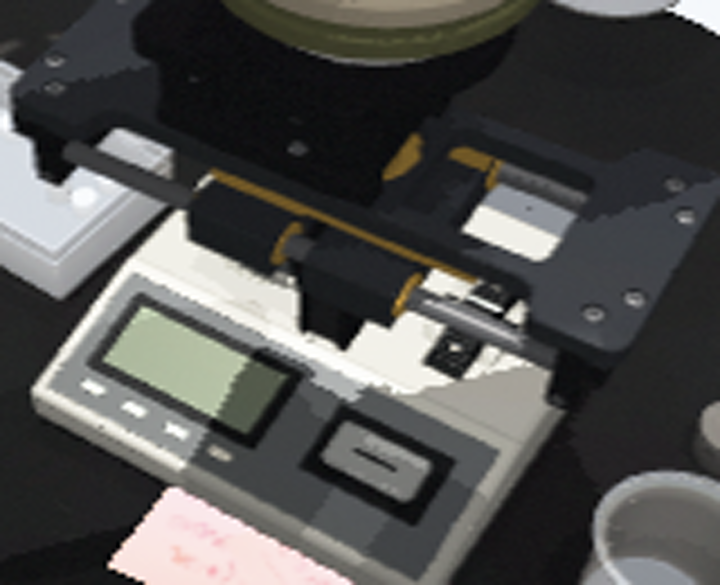

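View pics/u_wrist.png

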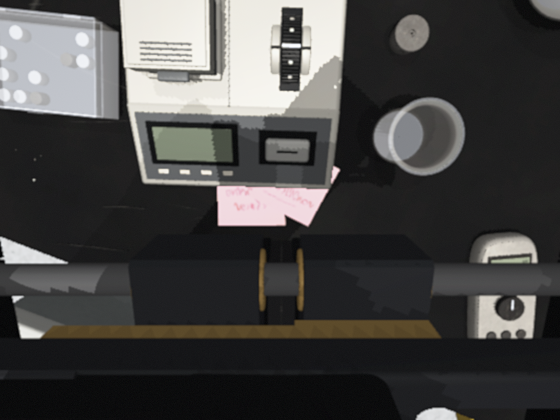

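View pics/u2.png

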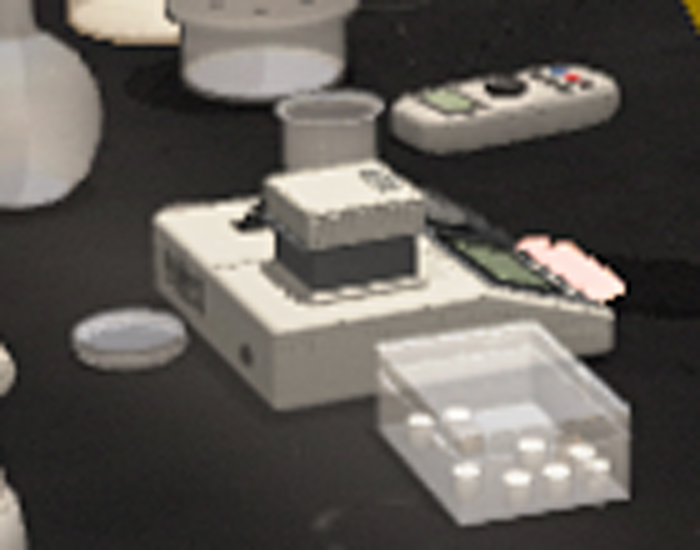

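Run:
```python
import cv2
i=cv2.imread("pics/u_wrist.png"); cv2.imwrite("pics/u5.png",cv2.resize(i[0:185,115:350],None,fx=3.2,fy=3.2,interpolation=2))
```

```text
(no output)
```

View pics/u5.png

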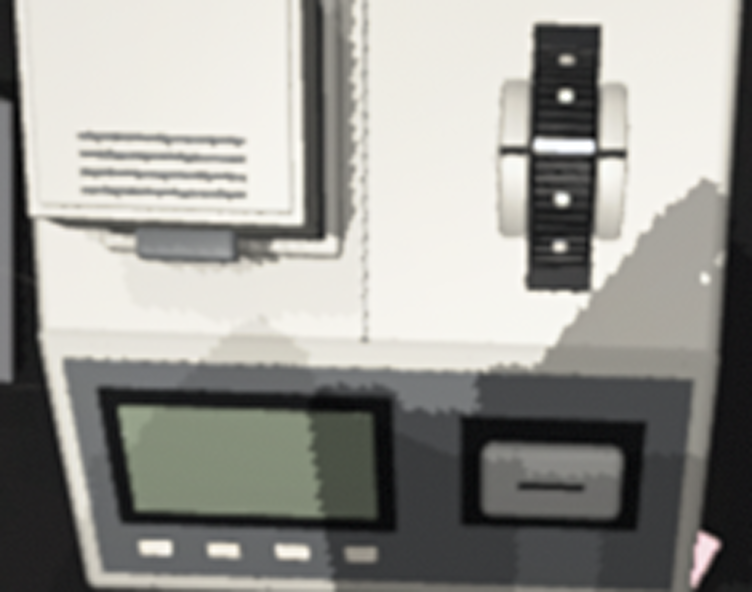

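The hood is shut and the full-width white line sits at the pointer marks, around (563,147) in this crop. The key is up again and the instrument has not moved. I'm handing in the job.

```bash
python3 -c "
from bench import r
print(r.close_job())"
```

```text
the job is handed in; nothing more can be done
None
```

The reading was taken in the order asked, and the job was handed in at about 14 s with the gripper touching nothing.

- **Hood:** I pushed it shut in two passes. The first pass closed it only part way, from about 0.73 to 0.5 rad. The scene and side views show it flat on the turret.
- **Filter wheel:** I stroked it from two clicks below to the white line. Close-ups before and after the key press show the full-width line at the pointer marks.
- **Key:** I pressed it along the panel normal after the hood and wheel were right. The force rose from about 2 to 4 N over roughly 3.4 mm and then met a hard stop. That matches full travel, but I judged it by force and position because the arm hid the key from the cameras. The final pictures show it back up.
- **Surroundings:** The instrument corners are at the same pixels as at the start, and the box, beaker, stopper and petri dish look unmoved in the last pictures. The vial is hidden under the closed hood, so I could not see it at the end. Nothing touched it directly.

**Forces:** The wrist force overshot what was needed, because the arm is stiff. It peaked at about 44 N when the hood bottomed and about 50 N when the key bottomed. Both peaks were fingertip presses, so I do not expect them to count against the 40 N limit on the arm and gripper body, and they stayed under the 120 N wrist limit.

**Camera disagreement:** The scene and wrist cameras disagreed by about 3 mm on the wheel's position. I used the wrist values and shifted the key position to match.

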